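# Pack the square-tile kit

### The job

Pack the square-tile kit into the tray: lay the square-headed beater in the long bay, stand the square cutter in the square bay and lay the oblong grooved block in the oblong bay, each flat on its bay's floor, central and in line with the bay. The beater's head is heavy: carry it level. Leave the round-headed beater, the round cutter, the bowl and the beaker where they are.

Things in the scene. Friction and masses are not known exactly. Their poses are not given: they have to be found in the camera images.
- square_beater_center (a point): Square-headed beater, to be packed: 180 mm long, 30 high, lying flat, loose, 0.18 kg. Wooden handle 150 long, 24 wide; at its +x end a heavy aluminium head 30 long, 44 wide with square corners, flush above and below. Point: middle of its length, half-way up (15 mm); x along it to the head, z up. It balances 38 mm from this point towards the head, on the handle 22 mm short of the head.
- square_cutter_center (a point): Square cutter, to be packed: an upright open aluminium frame, square from above, 50 x 50 mm outside, 3 mm walls, 50 mm high, open above and below, loose, about 90 g. The point is its centre, 25 mm above its underside; x and y are square to its walls, z up.
- press_block_center (a point): Oblong grooved block, to be packed: solid wooden block 84 (x) x 36 (y) x 34 (z) mm with thin dark cross lines on top, loose, about 75 g. The point is its centre, 17 mm above its underside.
- long_bay: Long bay, for the square-headed beater: dark wood, inside 204 (x) x 66 (y) mm. Fixed, floor 3 mm thick, lips 4 mm thick at the corners only, tops 10 mm above its underside; long sides open but for 30 mm at each end. Origin: centre of its underside, 8 mm above the table. The three bays stand side by side, 97 mm apart, in any order, x axes parallel, on a plywood tray 250 x 320 mm with a 14 mm rim.
- square_bay: Square bay, for the square cutter: inside 70 x 70 mm, floor 3 mm, corner lips 10 mm high above the underside and 15 mm long, open between them. Origin: centre of its underside, 8 mm above the table.
- oblong_bay: Oblong bay, for the oblong block: inside 104 (x) x 56 (y) mm, floor 3 mm, corner lips 10 mm high above the underside, 22 mm long on the long sides and 14 mm on the short, open between them. Origin: centre of its underside, 8 mm above the table; x along its length.
- round_beater_center (a point): Round-headed beater, a look-alike to leave alone: 180 mm long, the same wooden handle (24 wide, 30 high), but its aluminium head is a round disc 44 mm across (a circle from above). The point is the middle of its length, 15 mm above its underside; x towards the head. Loose.
- round_cutter_center (a point): Round cutter, a look-alike to leave alone: an upright open aluminium ring, 50 mm across, 50 mm high. The point is its centre, 25 mm above its underside. Loose.
- bowl: Grey clay bowl to leave alone, 104 mm across the rim, 48 mm high, loose. Origin: centre of its underside.
- beaker: Small terracotta beaker to leave alone, 68 mm across, 55 mm high, loose. Origin: centre of its underside.
There are look-alikes about, which are no part of the job. What is shaped like the part that bears press_block_center but blue is not meant.

How it is judged:
By the outcome, as a careful person would: the job done as asked, in the order asked, and still so for the second after the job is handed in, with the robot touching nothing.
It also fails if it takes over 96 s, if anything falls off the work surface, if the arm or the gripper's body presses on something with over 40 N, if the wrist force passes 120 N, or if a joint passes its speed limit or range.

### The arm

A 6-joint arm with a two-finger parallel gripper is mounted at the origin on the work surface. World frame = base frame: x ahead of the robot, y to its left, z up, the work surface at z = 0. Lengths are in mm, angles in rad, forces in N, time in s.
With the tool pointing down it reaches from about 325 to 900 mm from the base axis. Payload 6.1 kg.
Tool frame: the origin (TCP) lies between the finger pads; the fingertips stand 11 mm ahead of it and the grasp point (between the pads) lies 8 mm behind it; z points along the fingers, y is the direction in which the jaws open and shut (so a half turn about z gives the same grasp; the last joint's range is limited). The gripper opens to 87 mm and grips with 3 to 60 N. Pads are 19 mm wide; open, the fingers measure 117 mm over their backs; the gripper's body (75 mm by 190 mm) begins 51 mm behind the grasp point.
Start: joints at [1.22, 0.22, 1.526, -0, 1.395, -0.126], TCP at [139.319, 609.267, 233.538] pointing down, gripper open.
Joint ranges: [-2.98, 2.98], [-0.91, 2.08], [0.09, 2.57], [-1.24, 4.39], [0.2, 2.65], [-2.68, 2.68]. Speed limits (rad/s): [2.57, 2.57, 3.01, 3.14, 3.14, 3.14].

### API

Orientations are given as a rotation vector (axis times angle).
In Python, from rig import monitor, cams, bot, spotter gives the robot as it stands.
- The arm moves only by the tool drive_tool, never from a script. Its argument "series" is a list that holds one entry, the list of rows, each a list of 4 numbers: the shift along the tool's x, y, z in mm, then the turn about the tool's z in degrees. In form: [[[x, y, z, spin], ...]]. A call has 1 to 10 rows; each row shifts and turns the pose as measured when the row begins, along the tool's axes as they then stand; what a row does not reach is not made up. A row lasts 1/12 s, in which the tool goes at most 41.7 mm and 7.16 degrees, less where a joint would pass 70% of its speed; a pose out of reach is approached as far as the arm can. A call is refused whole if a number of a shift passes 41.7 or a number of a turn 7.16, either way. A call with a gripper value outside its range is refused whole. "jaw" is the finger opening in mm, from 0 to 87, set as the call begins (left out, the last holds). The fingers move at their own pace and stop on an object; "squeeze" is the grip in N (left out, the last holds). Time passes only in rows, so rows that do not move let the fingers close. It gives the time, the measured TCP pose, the force and the opening at its end, in the units of the state.
- monitor.observe(): the state, without advancing time (a new reading comes with each control period).
- cams.get_image(name): name is "scene" or "side" or "wrist"; returns the picture (384x512x3 uint8, red, green, blue); there is no depth.
- cams.camera_model(name): a dict with "intrinsics" (3x3 intrinsics, pixels), "cam_to_world" (4x4, takes a point from camera to world coordinates). Camera axes: x right, y down, z forward; pixel columns grow to the right and rows downward; lengths in mm; the calibration is good to about 2 mm. A picture is of the moment at which its call begins: read the wrist's pose just before it. camera_model takes no time and is no camera call; for the wrist camera it gives the pose at the moment of the call.
- bot.job_done(): hands the job in, once; it reports no verdict.
Trained networks look in the newest picture that a camera, given by its name, has taken for a name from the list of things; names that differ only in an ending like _2 or _b are one class to them, and where a whole thing is asked for, a point or a joint stands for the part that bears it (a point fixed in the world has none). Each returns a list of dicts, best first, with "confidence" (0 to 1); they miss things now and then, are a little off and sometimes report something else, mostly with a low value. They report only what shows in the picture. A call takes as long as a camera call. They do not tell look-alikes from the thing itself.
- spotter.recognise(camera, label): "position" ([x, y, z] in mm, in world coordinates, good to about 4 mm: the middle of the surface that is visible of it).
- spotter.silhouettes(camera, label): "pixels" (384x512 bool, what is visible of it).
- spotter.mark_of(camera, label): "position" ([x, y, z] in mm, in world coordinates, good to about 4 mm: a listed point, or the origin of a listed thing).
The state is a dict: "clock": time; "joints": joint angles; "qd": joint speeds; "effort": joint torques, N m; "tool_pos": TCP position; "eef_rot": TCP orientation; "force": force on the tool from outside, world axes, zero at the start; "ft_torque": the same for the moment, N m; "gripper_width": finger opening in mm.
Only numpy, scipy, OpenCV 4.12 (cv2) and the standard library are available. Lean on these libraries where they do the work, as an engineer would, in place of code of your own. Each camera call takes 0.05 s, during which the arm holds its last target. There are 200 camera calls.

## Working session

There is one attempt and no reset: what is moved stays moved. The work goes in short steps, Python scripts to look and compute and a tool call to move; the robot and the scene stay as the last step left them, time stands still between calls to the robot, and variables do not carry over. Pictures are saved under pics/ and viewed, about 12 in all and at most 16, crops included, and the job is handed in when it is done.

Besides the shell and the picture viewer there is one more tool, called after ">>>" by a JSON object that holds its "api" and its "payload", one argument or row to a line. drive_tool: Moves the arm, as the interface text tells. Its arguments: {"type":"object","properties":{"series":{"type":"array"},"jaw":{"type":"number"},"squeeze":{"type":"number"}},"required":["series"]}

```bash
ls; mkdir -p pics; python3 - <<'E'
from rig import monitor,cams,bot,spotter
import cv2,numpy as np
s=monitor.observe();print(s['clock'],s['tool_pos'],s['eef_rot'],s['gripper_width'])
a=[cams.get_image(n) for n in("scene","side")]
cv2.imwrite('pics/a1.png',cv2.resize(a[0][:,:,::-1],(800,600),interpolation=2));cv2.imwrite('pics/a2.png',cv2.resize(a[1][:,:,::-1],(800,600),interpolation=2))
for c in("scene","side"):
  for l in("square_beater_center","square_cutter_center","press_block_center","long_bay","square_bay","oblong_bay","round_beater_center","round_cutter_center","bowl","beaker"):
    print(c,l,[(np.round(d['position']).tolist(),round(d['confidence'],2)) for d in spotter.mark_of(c,l)][:4])
print(monitor.observe()['clock'])
E
```

```text
pics
0.0 [139.10848343 608.68680143 232.42510986] [-3.52301880e-01 -3.12133922e+00  3.05935967e-03] 86.7029913775391
scene square_beater_center [([459.0, -68.0, 11.0], 0.96)]
scene square_cutter_center [([611.0, -217.0, 23.0], 0.88)]
scene press_block_center [([708.0, -355.0, 18.0], 0.94), ([579.0, -364.0, 16.0], 0.87)]
scene long_bay [([502.0, 241.0, 8.0], 0.75)]
scene square_bay [([520.0, 336.0, 5.0], 0.96), ([456.0, -71.0, 14.0], 0.26)]
scene oblong_bay [([490.0, 148.0, 6.0], 0.59)]
scene round_beater_center [([404.0, -299.0, 16.0], 0.81)]
scene round_cutter_center [([612.0, -40.0, 26.0], 0.81)]
scene bowl [([764.0, -169.0, -1.0], 0.58)]
scene beaker [([774.0, 38.0, -1.0], 0.92)]
side square_beater_center [([457.0, -67.0, 18.0], 0.73), ([765.0, -172.0, 2.0], 0.73)]
side square_cutter_center [([607.0, -216.0, 27.0], 0.66), ([450.0, -68.0, 16.0], 0.59)]
side press_block_center [([576.0, -360.0, 21.0], 0.96), ([707.0, -353.0, 15.0], 0.63)]
side long_bay [([504.0, 241.0, 8.0], 0.65)]
side square_bay [([520.0, 334.0, 6.0], 0.65)]
side oblong_bay [([494.0, 147.0, 8.0], 0.62)]
side round_beater_center [([411.0, -300.0, 15.0], 0.73)]
side round_cutter_center [([617.0, -35.0, 24.0], 0.72)]
side bowl [([764.0, -172.0, 0.0], 0.83), ([493.0, 148.0, 12.0], 0.72)]
side beaker [([773.0, 41.0, -0.0], 0.57)]
1.1
```

View pics/a1.png

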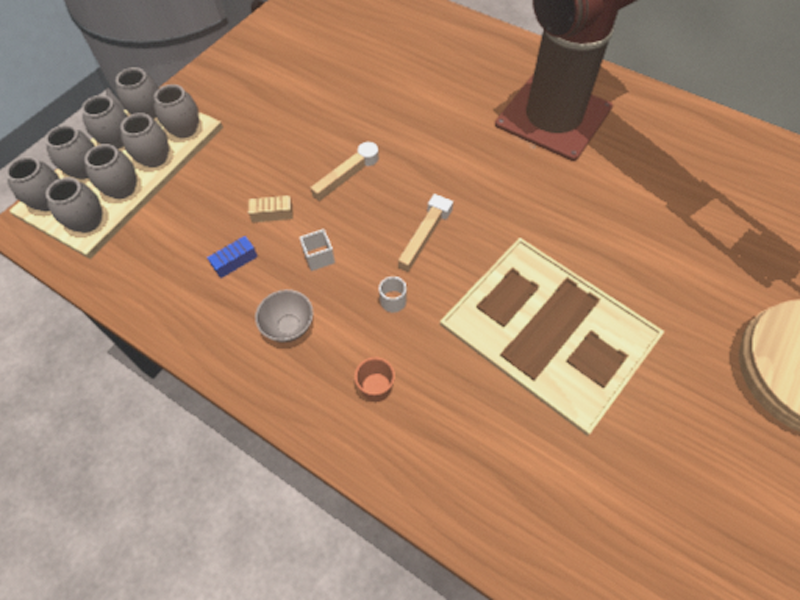

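View pics/a2.png

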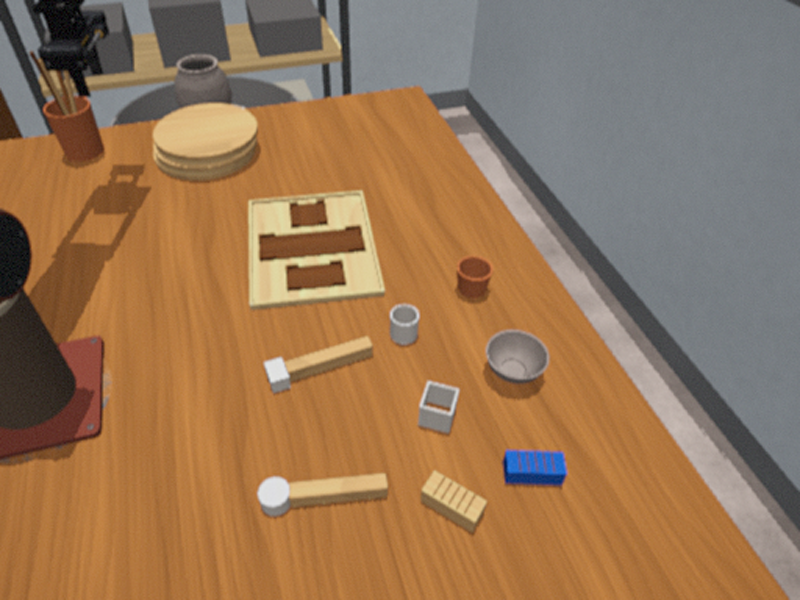

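Candidates (scene picture): square-headed beater (425,230, head 440,203) against the round-headed one (345,168); square cutter (317,249) against the round one (392,293); natural wood block (270,208) against the blue one (232,256). The long bay is in the middle, the square bay at (598,358) and the oblong bay at (507,297). Next I fit poses from the silhouettes and make a close crop.

```bash
cat > h.py <<'E'
from rig import monitor,cams,bot,spotter
import cv2,numpy as np
from scipy.optimize import minimize
from scipy.spatial.transform import Rotation as R
def box(lx,ly,z0,z1,cx=0):
    return np.array([[cx+a*lx/2,b*ly/2,z] for a in(-1,1) for b in(-1,1) for z in(z0,z1)])
M={"square_beater_center":[box(150,24,-15,15,-15),box(30,44,-15,15,75)],
"square_cutter_center":[box(50,50,-25,25)],"press_block_center":[box(84,36,-17,17)],
"long_bay":[box(212,74,0,3)]+[box(30,74,0,10,s*91) for s in(-1,1)],
"square_bay":[box(78,78,0,3)]+[box(19,78,0,10,s*29.5) for s in(-1,1)],
"oblong_bay":[box(112,64,0,3)]+[box(26,64,0,10,s*43) for s in(-1,1)]}
Z={"square_beater_center":15,"square_cutter_center":25,"press_block_center":17,"long_bay":8,"square_bay":8,"oblong_bay":8}
def proj(m,P):
    T=np.linalg.inv(m["cam_to_world"]);p=(P@T[:3,:3].T+T[:3,3])@np.array(m["intrinsics"]).T
    return p[:,:2]/p[:,2:]
def render(m,label,x,y,yaw,z,S=4):
    im=np.zeros((384*S,512*S),np.uint8);c,s=np.cos(yaw),np.sin(yaw)
    for b in M[label]:
        P=b@np.array([[c,s,0],[-s,c,0],[0,0,1]])+[x,y,z]
        cv2.fillConvexPoly(im,cv2.convexHull(np.round((proj(m,P)+.5)*S*16-8).astype(np.int32)),255,shift=4)
    return cv2.resize(im,(512,384),interpolation=cv2.INTER_AREA)/255.
def get(cam,label,near=None):
    """newest picture of cam: filled mask of the best detection (nearest to 'near')"""
    m=cams.camera_model(cam);best=None
    for d in spotter.silhouettes(cam,label):
        px=np.argwhere(d["pixels"])
        if len(px)<30:continue
        e=-d["confidence"] if near is None else np.linalg.norm(px.mean(0)[::-1]-proj(m,np.array([near]))[0])
        if best is None or e<best[0]:best=(e,d["pixels"])
    if best is None:return None
    c,_=cv2.findContours(best[1].astype(np.uint8),cv2.RETR_EXTERNAL,cv2.CHAIN_APPROX_NONE)
    k=np.zeros((384,512),np.uint8);cv2.drawContours(k,c,-1,1,-1);return m,k.astype(float)
def fit(label,obs,x0,y0,z=None,yaws=None):
    z=Z[label] if z is None else z;best=None
    def f(p):
        e=0
        for m,k in obs:
            r=render(m,label,p[0],p[1],p[2]/50,z);e+=1-np.minimum(r,k).sum()/np.maximum(r,k).sum()
        return e/len(obs)
    for yw in (np.arange(0,2*np.pi,np.pi/8) if yaws is None else yaws):
        if best is None or f([x0,y0,yw*50])<best[0]+.25:
            q=minimize(f,[x0,y0,yw*50],method="Nelder-Mead",options=dict(initial_simplex=[[x0,y0,yw*50],[x0+8,y0,yw*50],[x0,y0+8,yw*50],[x0,y0,yw*50+10]],xatol=.1,fatol=1e-4))
            if best is None or q.fun<best[0]:best=(q.fun,q.x)
    return np.round([best[1][0],best[1][1],np.degrees(best[1][2]/50)],1),round(best[0],3)
def tool():
    s=monitor.observe();Rm=R.from_rotvec(s["eef_rot"]).as_matrix()
    return s,Rm,np.degrees(np.arctan2(Rm[1,1],Rm[0,1]))  # yaw of jaw axis
E
python3 - <<'E'
from h import *
im=cams.get_image("scene");cams.get_image("side")
G={"square_beater_center":(458,-68),"square_cutter_center":(609,-217),"press_block_center":(577,-362),"long_bay":(503,241),"square_bay":(520,335),"oblong_bay":(492,148)}
for l,(x,y) in G.items():
    ob=[o for o in(get(c,l,(x,y,Z[l])) for c in("scene","side")) if o]
    print(l,len(ob),fit(l,ob,x,y))
s,Rm,a=tool();print(s['clock'],Rm.round(3).tolist(),a,cams.camera_model("wrist"))
cv2.imwrite('pics/b1.png',cv2.resize(im[80:230,120:300,::-1],(720,600),interpolation=2))
E
```

```text
square_beater_center 2 (array([453.9, -66. , 186.4]), np.float64(0.139))
square_cutter_center 2 (array([ 608.6, -215.8,   55. ]), np.float64(0.079))
press_block_center 2 (array([ 576. , -363.7,  131.1]), np.float64(0.065))
long_bay 2 (array([503.9, 239.3,  -7.7]), np.float64(0.071))
square_bay 2 (array([516.1, 335.5, 172.1]), np.float64(0.089))
oblong_bay 2 (array([490.7, 143.3, 173.1]), np.float64(0.081))
1.8 [[-0.975, 0.223, 0.0], [0.223, 0.975, 0.0], [-0.0, 0.0, -1.0]] 77.114470938892 {'intrinsics': array([[281.3845258 ,   0.        , 259.43969482],
       [  0.        , 281.3845258 , 190.52276567],
       [  0.        ,   0.        ,   1.        ]]), 'cam_to_world': array([[ 2.22073610e-01,  9.30982287e-01,  2.89750396e-01,
         5.92169584e+01],
       [ 9.75029822e-01, -2.11919982e-01, -6.63834929e-02,
         6.27708575e+02],
       [-3.97957435e-04,  2.97257299e-01, -9.54797329e-01,
         3.85318128e+02],
       [ 0.00000000e+00,  0.00000000e+00,  0.00000000e+00,
         1.00000000e+00]])}
```

View pics/b1.png

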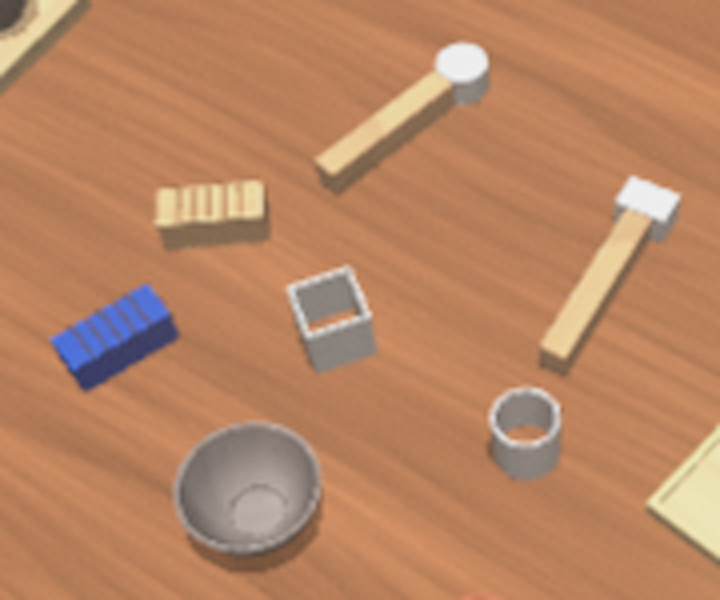

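The crop shows the square-headed beater at (610,270), the square cutter at (332,320) and the natural block at (212,212). These are clearly different from the round and blue look-alikes. I'll go over the beater.

>>> {"api": "drive_tool", "payload": {
  "series": [
    [[-23, -33, 0, 0], [-23, -33, 0, 0], [-23, -33, 0, 0], [-23, -33, 0, 0], [-23, -33, 0, 0], [-23, -33, 0, 0], [-23, -33, 0, 0], [-23, -33, 0, 0], [-23, -33, 0, 0], [-23, -33, 0, 0]]
  ],
  "jaw": 60,
  "squeeze": 40
}}

```text
clock: 2.63
tool_pos: [291.6, 228.6, 229.9]
eef_rot: [0.331, 3.123, 0.001]
force: [2.0, -0.9, -0.1]
gripper_width: 59.8
```

>>> {"api": "drive_tool", "payload": {
  "series": [
    [[-23, -33, 0, 0], [-23, -33, 0, 0], [-23, -33, 0, 0], [-23, -33, 0, 0], [-23, -33, 0, 0], [-23, -33, 0, 0], [-23, -33, 0, 0], [-20, -28, 0, -6], [0, 0, 0, -7], [0, 0, 0, -6]]
  ]
}}

```text
clock: 3.47
tool_pos: [418.3, -83.7, 234.9]
eef_rot: [-0.19, 3.119, -0.006]
force: [-0.4, 0.3, -0.2]
gripper_width: 60.0
```

```bash
python3 - <<'E'
from h import *
im=cams.get_image("wrist");m=cams.camera_model("wrist");l="square_beater_center"
o=get("wrist",l,(454,-66,15));r=fit(l,[o],454,-66);print(r)
p,_=r;s,Rm,a=tool()
im=im.copy();q=render(m,l,p[0],p[1],np.radians(p[2]),15)
c,_=cv2.findContours((q>.5).astype(np.uint8),0,1);cv2.drawContours(im,c,-1,(255,0,0),1)
cv2.imwrite('pics/c1.png',cv2.resize(im[:,:,::-1],(800,600)))
print(s['clock'],s['tool_pos'],a)
g=np.array([p[0]+38*np.cos(np.radians(p[2])),p[1]+38*np.sin(np.radians(p[2])),14])
print("delta",Rm.T@(g-s['tool_pos']),"spin",-(p[2]-90-a))
E
```

```text
(array([454.2, -67.5, 186.1]), np.float64(0.059))
3.5667 [418.24289262 -82.7572497  235.05111012] 96.78579041909047
delta [  4.29327001  12.47586185 220.9495992 ] spin 0.6857904190904804
```

View pics/c1.png

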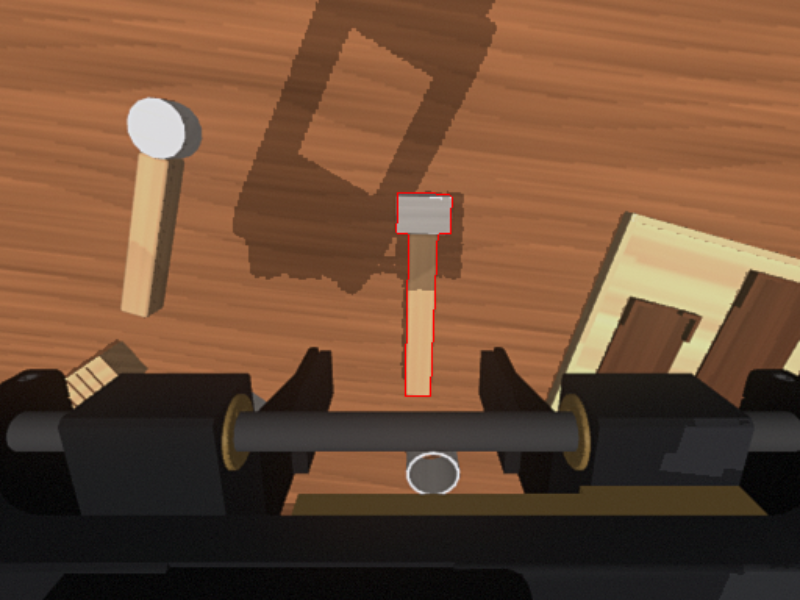

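The overlay outline sits on the square-headed beater (head at (425,213)), with the round beater well away at (155,130). I'll descend.

>>> {"api": "drive_tool", "payload": {
  "series": [
    [[4, 12, 20, 0.7], [0, 0, 40, 0], [0, 0, 40, 0], [0, 0, 40, 0], [0, 0, 30, 0], [0, 0, 15, 0], [0, 0, 0, 0], [0, 0, 0, 0]]
  ]
}}

```text
clock: 4.23
tool_pos: [419.4, -68.5, 48.1]
eef_rot: [-0.124, 3.11, -0.011]
force: [-0.3, 0.1, 0.8]
gripper_width: 59.9
```

```bash
cat > d.py <<'E'
import sys
from h import *
x,y,z,j=map(float,sys.argv[1:])   # TCP goal, jaw yaw deg
s,Rm,a=tool();print(s['clock'],s['tool_pos'].round(1),round(a,2),"tilt",Rm[:,2].round(3),s['gripper_width'],s['force'])
d=(a-j+90)%180-90
print("delta",(Rm.T@(np.array([x,y,z])-s['tool_pos'])).round(1),"spin",d.round(2))
E
python3 d.py 416.4 -71.5 14 96.1
```

```text
4.2333 [419.4 -68.5  48.1] 94.57 tilt [ 0.029 -0.006 -1.   ] 59.91762736873842 [-0.30429805  0.12880926  0.77361794]
delta [ 4.2 -2.5 34. ] spin -1.53
```

>>> {"api": "drive_tool", "payload": {
  "series": [
    [[4, -2, 0, -1.5], [0, 0, 10, 0], [0, 0, 10, 0], [0, 0, 8, 0], [0, 0, 3, 0], [0, 0, 0, 0]]
  ]
}}

```text
clock: 4.73
tool_pos: [421.6, -71.2, 20.2]
eef_rot: [-0.156, 3.099, -0.017]
force: [0.1, 0.2, 0.4]
gripper_width: 59.9
```

```bash
python3 d.py 416.4 -71.5 14 96.1
```

```text
4.7333 [421.6 -71.2  20.2] 95.74 tilt [ 0.039 -0.009 -0.999] 59.91898943585129 [0.14971598 0.2386204  0.37641752]
delta [5.4 0.3 6. ] spin -0.36
```

>>> {"api": "drive_tool", "payload": {
  "series": [
    [[5, 0, 3, 0], [0, 0, 3, 0], [0, 0, 0, 0]]
  ]
}}

```text
clock: 4.98
tool_pos: [416.8, -71.8, 13.6]
eef_rot: [-0.155, 3.099, -0.017]
force: [0.4, 0.2, 0.1]
gripper_width: 60.0
```

>>> {"api": "drive_tool", "payload": {
  "series": [
    [[0, 0, 0, 0], [0, 0, 0, 0], [0, 0, 0, 0], [0, 0, 0, 0], [0, 0, 0, 0], [0, 0, 0, 0]]
  ],
  "jaw": 15,
  "squeeze": 50
}}

```text
clock: 5.48
tool_pos: [417.2, -72.1, 14.2]
eef_rot: [-0.154, 3.098, -0.017]
force: [-0.6, 0.8, 0.8]
gripper_width: 28.1
```

```bash
python3 d.py 416.4 -71.5 14 96.1
```

```text
5.4833 [417.2 -72.1  14.2] 95.67 tilt [ 0.041 -0.009 -0.999] 28.122437746195878 [-0.61717408  0.76745507  0.84817344]
delta [0.8 0.7 0.1] spin -0.43
```

Still closing, so I'll give it a bit more time and then lift gently.

>>> {"api": "drive_tool", "payload": {
  "series": [
    [[0, 0, 0, 0], [0, 0, 0, 0], [0, 0, 0, 0], [0, 0, -5, 0], [0, 0, -10, 0], [0, 0, -15, 0], [0, 0, -20, 0], [0, 0, -20, 0], [0, 0, -15, 0], [0, 0, 0, 0]]
  ]
}}

```text
clock: 6.32
tool_pos: [409.8, -69.9, 100.9]
eef_rot: [-0.154, 3.106, -0.012]
force: [1.1, -0.5, -2.2]
gripper_width: 23.7
```

```bash
python3 d.py 466 244 100 82.5
```

```text
6.3167 [409.8 -69.9 100.9] 95.67 tilt [ 0.032 -0.006 -0.999] 23.667512778793128 [ 1.0689063  -0.48656287 -2.15895354]
delta [-87.  306.8   0.8] spin 13.17
```

>>> {"api": "drive_tool", "payload": {
  "series": [
    [[-4, 13, 0, 0], [-8, 26, 0, 0], [-9, 34, 0, 0], [-9, 34, 0, 0], [-9, 34, 0, 0], [-9, 34, 0, 0], [-9, 34, 0, 0], [-9, 34, 0, 0], [-8, 25, 0, 0], [-5, 15, 0, 0]]
  ]
}}

```text
clock: 7.15
tool_pos: [460.0, 228.2, 94.1]
eef_rot: [-0.14, 3.108, -0.018]
force: [-0.6, -0.7, -1.4]
gripper_width: 23.4
```

>>> {"api": "drive_tool", "payload": {
  "series": [
    [[0, 0, 0, 4], [0, 0, 0, 5], [0, 0, 0, 4], [0, 0, 0, 0]]
  ]
}}

```text
clock: 7.48
tool_pos: [457.3, 233.2, 88.9]
eef_rot: [0.217, 3.108, -0.014]
force: [-0.2, -0.8, -1.1]
gripper_width: 23.8
```

```bash
python3 d.py 466 244 45 82.5;python3 - <<'E'
from h import *
im=cams.get_image("wrist");im2=cams.get_image("side");l="long_bay"
cv2.imwrite('pics/d1.png',np.hstack([cv2.resize(im[:,:,::-1],(440,330)),cv2.resize(im2[100:240,120:300,::-1],(360,330))]))
print([(l,np.round(d['position']).tolist()) for l in("long_bay","square_beater_center") for d in spotter.mark_of("wrist",l)])
E
```

```text
7.4833 [457.3 233.2  88.9] 82.01 tilt [ 0.025 -0.011 -1.   ] 23.796133251784386 [-0.17906468 -0.75104126 -1.08494855]
delta [-5.9 12.2 44. ] spin -0.49
[('square_beater_center', [494.0, 229.0, 86.0])]
```

View pics/d1.png

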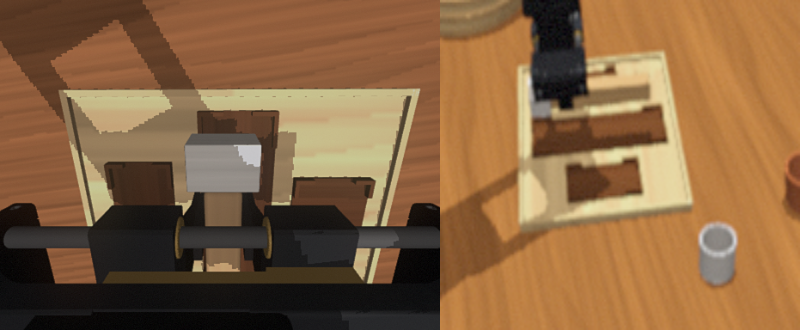

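The wrist view shows the held head over the long bay (bay end at (237,115), head at (223,162)); the side view shows the beater level. I'll correct sideways and descend in steps.

>>> {"api": "drive_tool", "payload": {
  "series": [
    [[-6, 12, 0, -0.5], [0, 0, 10, 0], [0, 0, 12, 0], [0, 0, 12, 0], [0, 0, 8, 0], [0, 0, 0, 0]]
  ]
}}

```text
clock: 8.18
tool_pos: [467.1, 241.5, 44.8]
eef_rot: [0.19, 3.107, -0.014]
force: [-0.0, 0.0, -2.7]
gripper_width: 23.7
```

```bash
python3 d.py 466.7 244.3 25.2 82.5
```

```text
8.1833 [467.1 241.5  44.8] 82.98 tilt [ 0.028 -0.011 -1.   ] 23.724417770022747 [-0.01560327  0.02985901 -2.65960214]
delta [ 1.3  2.9 19.5] spin 0.48
```

>>> {"api": "drive_tool", "payload": {
  "series": [
    [[1, 3, 4, 0.5], [0, 0, 5, 0], [0, 0, 4, 0], [0, 0, 2, 0], [0, 0, 0, 0], [0, 0, 0, 0]]
  ]
}}

```text
clock: 8.68
tool_pos: [466.6, 244.0, 28.2]
eef_rot: [0.205, 3.107, -0.015]
force: [0.3, -0.3, -1.7]
gripper_width: 23.8
```

```bash
python3 d.py 466.7 244.3 25.2 82.5
```

```text
8.6833 [466.6 244.   28.2] 82.44 tilt [ 0.027 -0.011 -1.   ] 23.763531689877585 [ 0.25781448 -0.34052341 -1.7168007 ]
delta [-0.   0.3  3. ] spin -0.06
```

>>> {"api": "drive_tool", "payload": {
  "series": [
    [[0, 0, 2, 0], [0, 0, 1, 0], [0, 0, 0, 0]]
  ]
}}

```text
clock: 8.93
tool_pos: [467.5, 244.3, 26.1]
eef_rot: [0.204, 3.105, -0.013]
force: [-1.0, -0.5, -0.9]
gripper_width: 23.8
```

>>> {"api": "drive_tool", "payload": {
  "series": [
    [[0, 0, 0, 0], [0, 0, 0, 0], [0, 0, 0, 0], [0, 0, 0, 0], [0, 0, -10, 0], [0, 0, -20, 0], [0, 0, -30, 0], [0, 0, -40, 0], [0, 0, -40, 0], [0, 0, -40, 0]]
  ],
  "jaw": 60
}}

```text
clock: 9.77
tool_pos: [456.1, 243.9, 206.3]
eef_rot: [0.206, 3.121, -0.025]
force: [0.9, -0.0, -0.4]
gripper_width: 60.1
```

```bash
cat > chk.py <<'E'
import sys
from h import *
G={"square_beater_center":(504,239),"square_cutter_center":(516,335),"press_block_center":(491,143),"long_bay":(503.6,239.4),"square_bay":(516.3,335.6),"oblong_bay":(490.9,143.2)}
C=("scene","side","wrist")
for c in C:cams.get_image(c)
for l in sys.argv[1:]:
    z=Z[l]+(0 if "bay" in l else 11);x,y=G[l]
    for c in C:
        o=get(c,l,(x,y,z))
        if o: print(l,c,*fit(l,[o],x,y,z,yaws=np.radians([-7.5,172.5] if "beater" in l else [-7.5])))
E
python3 chk.py square_beater_center long_bay; python3 d.py 575 -180 170 55
```

```text
square_beater_center scene [504.6 240.9 173. ] 0.084
square_beater_center side [504.  238.6 172.6] 0.104
square_beater_center wrist [496.7 237.1 173.1] 0.117
long_bay scene [504.4 240.8  -7.8] 0.392
long_bay side [504.3 238.   -8.2] 0.647
long_bay wrist [494.8 236.4  -7.5] 0.437
10.2167 [456.  243.7 202.5] 82.44 tilt [ 0.01  -0.017 -1.   ] 60.09702539153764 [-0.53141564 -0.43530471  0.69209693]
delta [-173.2 -403.8   41.1] spin 27.44
```

Bay and beater fits agree in each camera: offsets within 1 mm and yaw within 1° in scene and side. Now the cutter.

>>> {"api": "drive_tool", "payload": {
  "series": [
    [[-19, -35, 0, 0], [-19, -35, 0, 0], [-19, -35, 0, 0], [-19, -35, 0, 0], [-19, -35, 0, 0], [-19, -35, 0, 0], [-19, -35, 0, 0], [-19, -35, 0, 0], [-19, -35, 0, 0], [-19, -35, 0, 0]]
  ],
  "jaw": 80,
  "squeeze": 20
}}

```text
clock: 11.05
tool_pos: [596.3, -134.6, 193.9]
eef_rot: [-0.182, -3.123, 0.02]
force: [0.1, 0.2, 0.0]
gripper_width: 79.8
```

>>> {"api": "drive_tool", "payload": {
  "series": [
    [[-19, -35, 0, 0], [-19, -35, 0, 0], [-19, -35, 0, 0], [0, 0, 0, 7], [0, 0, 0, 7], [0, 0, 0, 7], [0, 0, 0, 6], [0, 0, 0, 0]]
  ]
}}

```text
clock: 11.72
tool_pos: [636.5, -262.3, 175.2]
eef_rot: [-0.94, -2.963, 0.021]
force: [-0.8, 0.6, -0.2]
gripper_width: 79.9
```

```bash
cat > look.py <<'E'
import sys
from h import *
l=sys.argv[1];x,y=map(float,sys.argv[2:4]);yw=float(sys.argv[4]);out=sys.argv[5]
im=cams.get_image("wrist").copy();m=cams.camera_model("wrist")
o=get("wrist",l,(x,y,Z[l]))
if o:
    p,e=fit(l,[o],x,y,yaws=np.radians([yw-4,yw+4]));print(p,e)
    c,_=cv2.findContours((render(m,l,p[0],p[1],np.radians(p[2]),Z[l])>.5).astype(np.uint8),0,1);cv2.drawContours(im,c,-1,(255,0,0),1)
cv2.imwrite('pics/'+out,cv2.resize(im[:,:,::-1],(640,480)))
E
python3 look.py square_cutter_center 608.6 -215.8 55 e1.png;python3 d.py 608.6 -215.8 30 55
```

```text
[ 608.1 -215.7   55.9] 0.034
11.8167 [ 636.4 -261.9  175.4] 55.26 tilt [-0.036 -0.003 -0.999] 80.1435378407653 [-0.62596159  0.74389812  0.45612887]
delta [ 45.1  25.4 146.2] spin 0.26
```

View pics/e1.png

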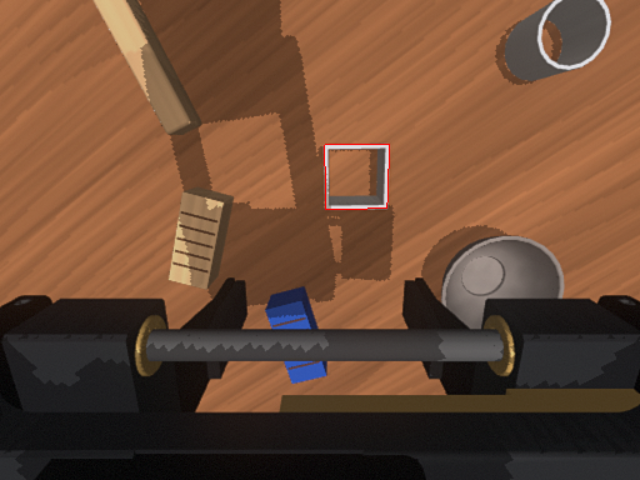

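The fit outline sits tightly on the square cutter (357,177), with the bowl (503,280) and block (200,240) clear of the fingers.

>>> {"api": "drive_tool", "payload": {
  "series": [
    [[22, 13, 0, -0.6], [23, 13, 0, 0], [0, 0, 20, 0], [0, 0, 25, 0], [0, 0, 25, 0], [0, 0, 15, 0], [0, 0, 0, 0]]
  ]
}}

```text
clock: 12.4
tool_pos: [610.7, -211.6, 88.6]
eef_rot: [-0.871, -2.986, 0.02]
force: [-0.4, 0.1, -1.0]
gripper_width: 80.1
```

```bash
python3 d.py 608.2 -215.7 30 55.9
```

```text
12.4 [ 610.7 -211.6   88.6] 57.48 tilt [-0.034 -0.004 -0.999] 80.07007320556419 [-0.44387513  0.05813517 -0.99550168]
delta [-1.6 -3.6 58.7] spin 1.58
```

>>> {"api": "drive_tool", "payload": {
  "series": [
    [[-2, -3, 0, 1.6], [0, 0, 15, 0], [0, 0, 18, 0], [0, 0, 12, 0], [0, 0, 7, 0], [0, 0, 3, 0], [0, 0, 0, 0]]
  ]
}}

```text
clock: 12.98
tool_pos: [611.7, -216.9, 33.7]
eef_rot: [-0.909, -2.981, 0.022]
force: [-1.1, -0.6, -0.2]
gripper_width: 80.0
```

```bash
python3 d.py 608.2 -215.7 30 55.9
```

```text
12.9833 [ 611.7 -216.9   33.7] 56.1 tilt [-0.028 -0.006 -1.   ] 80.04529894917226 [-1.09691256 -0.55427421 -0.22156562]
delta [ 3.5 -0.9  3.8] spin 0.2
```

>>> {"api": "drive_tool", "payload": {
  "series": [
    [[3.5, -1, 3, 0], [0, 0, 0, 0]]
  ]
}}

```text
clock: 13.15
tool_pos: [608.4, -216.0, 31.2]
eef_rot: [-0.909, -2.982, 0.022]
force: [-0.7, 0.2, 0.2]
gripper_width: 79.7
```

>>> {"api": "drive_tool", "payload": {
  "series": [
    [[0, 0, 0, 0], [0, 0, 0, 0], [0, 0, 0, 0], [0, 0, 0, 0], [0, 0, 0, 0], [0, 0, 0, 0], [0, 0, 0, 0]]
  ],
  "jaw": 40
}}

```text
clock: 13.73
tool_pos: [610.2, -216.8, 34.3]
eef_rot: [-0.91, -2.987, 0.024]
force: [0.5, 0.4, -1.9]
gripper_width: 50.4
```

```bash
python3 d.py 608.2 -215.7 30 55.9
```

```text
13.7333 [ 610.2 -216.8   34.3] 56.12 tilt [-0.023 -0.009 -1.   ] 50.396195011922984 [ 0.49008561  0.36048816 -1.9311778 ]
delta [ 2.2 -0.1  4.4] spin 0.22
```

>>> {"api": "drive_tool", "payload": {
  "series": [
    [[0, 0, -5, 0], [0, 0, -15, 0], [0, 0, -25, 0], [0, 0, -30, 0], [0, 0, -20, 0], [0, 0, 0, 0]]
  ]
}}

```text
clock: 14.23
tool_pos: [610.4, -214.9, 133.9]
eef_rot: [-0.908, -2.981, 0.022]
force: [1.0, 0.2, -0.0]
gripper_width: 50.0
```

```bash
python3 d.py 518.5 335.3 130 82.5
```

```text
14.2333 [ 610.4 -214.9  133.9] 56.13 tilt [-0.029 -0.006 -1.   ] 49.970713017659506 [ 0.97534125  0.2064356  -0.02493281]
delta [383.  405.5   3.3] spin -26.37
```

>>> {"api": "drive_tool", "payload": {
  "series": [
    [[12, 13, 0, 0], [22, 23, 0, 0], [26, 28, 0, 0], [26, 28, 0, 0], [26, 28, 0, 0], [26, 28, 0, 0], [26, 28, 0, 0], [26, 28, 0, 0], [26, 28, 0, 0], [26, 28, 0, 0]]
  ]
}}

```text
clock: 15.07
tool_pos: [548.7, 145.9, 128.8]
eef_rot: [-0.927, -2.975, 0.027]
force: [0.8, 0.5, -1.3]
gripper_width: 50.0
```

```bash
python3 d.py 518.5 335.3 130 82.5
```

```text
15.0667 [548.7 145.9 128.8] 55.39 tilt [-0.03  -0.009 -1.   ] 50.04164641021507 [ 0.81281521  0.51723925 -1.27974495]
delta [132.4 138.6  -2. ] spin -27.11
```

>>> {"api": "drive_tool", "payload": {
  "series": [
    [[26, 27, 0, 0], [26, 27, 0, 0], [26, 27, 0, 0], [22, 23, 0, 0], [12, 12, 0, 0], [0, 0, 0, -7], [0, 0, 0, -7], [0, 0, 0, -7], [0, 0, 0, -6], [0, 0, 0, 0]]
  ]
}}

```text
clock: 15.9
tool_pos: [502.0, 326.3, 117.4]
eef_rot: [-0.159, -3.092, 0.02]
force: [-0.1, 0.9, -0.6]
gripper_width: 50.1
```

```bash
python3 d.py 518.5 335.3 60 82.5
```

```text
15.9 [502.  326.3 117.4] 84.13 tilt [-0.046 -0.011 -0.999] 50.10417616212943 [-0.06186492  0.91794908 -0.61125313]
delta [-18.   11.6  56.5] spin 1.63
```

>>> {"api": "drive_tool", "payload": {
  "series": [
    [[-18, 11.5, 0, 1.6], [0, 0, 10, 0], [0, 0, 15, 0], [0, 0, 15, 0], [0, 0, 10, 0], [0, 0, 0, 0]]
  ]
}}

```text
clock: 16.4
tool_pos: [513.6, 335.5, 60.1]
eef_rot: [-0.229, -3.082, 0.026]
force: [-0.4, -1.2, -1.5]
gripper_width: 50.0
```

```bash
python3 d.py 518.5 335.3 45 82.5
```

```text
16.4 [513.6 335.5  60.1] 81.54 tilt [-0.052 -0.013 -0.999] 49.96745545385844 [-0.40577549 -1.21379816 -1.45438298]
delta [-5.6  0.8 14.8] spin -0.96
```

>>> {"api": "drive_tool", "payload": {
  "series": [
    [[-5.5, 0.5, 3, -1], [0, 0, 4, 0], [0, 0, 3, 0], [0, 0, 2, 0], [0, 0, 0, 0]]
  ]
}}

```text
clock: 16.82
tool_pos: [518.5, 334.8, 47.0]
eef_rot: [-0.204, -3.083, 0.025]
force: [-1.5, -0.6, -1.2]
gripper_width: 50.1
```

```bash
python3 d.py 518.5 335.3 45 82.5;python3 chk.py square_cutter_center square_bay
```

```text
16.8167 [518.5 334.8  47. ] 82.46 tilt [-0.053 -0.013 -0.999] 50.12527305047424 [-1.5315448  -0.64830667 -1.17634365]
delta [-0.   0.5  1.9] spin -0.04
square_cutter_center scene [514.5 334.3  -6. ] 0.584
square_cutter_center side [516.  335.   -7.5] 1.0
square_cutter_center wrist [517.7 335.3  -7.9] 0.275
square_bay scene [518.6 336.6  -7.8] 0.592
square_bay side [517.1 329.1  -7. ] 0.508
square_bay wrist [516.8 336.2  -7.8] 0.586
```

>>> {"api": "drive_tool", "payload": {
  "series": [
    [[0, 0.5, 1.5, 0], [0, 0, 1, 0], [0, 0, 1, 0], [0, 0, 0, 0]]
  ]
}}

```text
clock: 17.6
tool_pos: [518.9, 335.7, 46.2]
eef_rot: [-0.203, -3.084, 0.025]
force: [0.3, 0.1, -2.0]
gripper_width: 50.2
```

>>> {"api": "drive_tool", "payload": {
  "series": [
    [[0, 0, 3, 0], [0, 0, 2, 0], [0, 0, 2, 0]]
  ]
}}

```text
clock: 17.85
tool_pos: [519.1, 336.1, 44.8]
eef_rot: [-0.203, -3.084, 0.025]
force: [-6.6, -3.5, 15.3]
gripper_width: 49.8
```

>>> {"api": "drive_tool", "payload": {
  "series": [
    [[0, 0, 0, 0], [0, 0, 0, 0], [0, 0, 0, 0], [0, 0, -4, 0], [0, 0, -10, 0], [0, 0, -20, 0], [0, 0, -30, 0], [0, 0, -40, 0], [0, 0, -40, 0], [0, 0, 0, 0]]
  ],
  "jaw": 72
}}

```text
clock: 18.68
tool_pos: [524.7, 337.1, 193.3]
eef_rot: [-0.202, -3.078, 0.03]
force: [0.8, 0.6, 1.2]
gripper_width: 72.0
```

```bash
python3 chk.py square_cutter_center square_beater_center;python3 d.py 616 -362 185 41; python3 - <<'E'
from h import *
a=cams.get_image("side");cv2.imwrite('pics/f1.png',cv2.resize(a[110:210,140:270,::-1],(650,500),interpolation=2))
E
```

```text
square_cutter_center scene [517.2 337.   -7.2] 0.199
square_cutter_center side [516.6 333.9  -7. ] 0.079
square_cutter_center wrist [511.6 334.9  -7.1] 0.041
square_beater_center scene [502.6 240.7 172.8] 0.072
square_beater_center side [504.  237.2 172.7] 0.06
square_beater_center wrist [501.  239.2 172.5] 0.21
19.1333 [519.4 334.6 181.5] 82.54 tilt [-0.073 -0.023 -0.997] 72.039244761476 [ 0.81865807 -0.29531199 -0.32119021]
delta [-187.1 -678.     5.3] spin 41.54
```

View pics/f1.png

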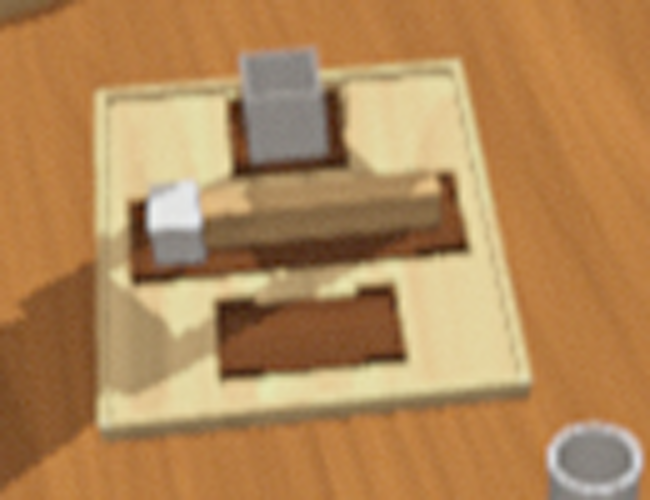

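Side view: the beater lies in the long bay (about 150–440, 220) and the cutter stands inside the square bay (285,105) with clear margins. Now the block.

>>> {"api": "drive_tool", "payload": {
  "series": [
    [[-10, -39, 0, 0], [-10, -39, 0, 0], [-10, -39, 0, 0], [-10, -39, 0, 0], [-10, -39, 0, 0], [-10, -39, 0, 0], [-10, -39, 0, 0], [-10, -39, 0, 0], [-10, -39, 0, 0], [-10, -39, 0, 0]]
  ],
  "jaw": 65
}}

```text
clock: 20.02
tool_pos: [567.2, -70.5, 181.5]
eef_rot: [-0.178, -3.059, 0.039]
force: [1.2, 0.4, -0.5]
gripper_width: 64.6
```

```bash
python3 d.py 602 -394 185 41
```

```text
20.0167 [567.2 -70.5 181.5] 83.42 tilt [-0.079 -0.021 -0.997] 64.6389851982201 [ 1.21030405  0.37325285 -0.49450184]
delta [ -71.9 -317.3    0.4] spin 42.42
```

Continue, spinning at the end and lifting slowly, and watch how the tilt behaves.

>>> {"api": "drive_tool", "payload": {
  "series": [
    [[-9, -39, 0, 0], [-9, -39, 0, 0], [-9, -39, 0, 0], [-9, -39, 0, 0], [-9, -39, 0, 0], [-9, -39, 0, 0], [-9, -39, 0, 0], [-9, -39, 0, 0], [0, 0, 0, 7], [0, 0, 0, 7]]
  ]
}}

```text
clock: 20.85
tool_pos: [597.4, -412.0, 177.5]
eef_rot: [-0.566, -3.008, 0.051]
force: [1.4, 0.9, -0.0]
gripper_width: 65.0
```

>>> {"api": "drive_tool", "payload": {
  "series": [
    [[0, 0, 0, 7], [0, 0, 0, 7], [0, 0, 0, 7], [0, 0, 0, 7], [0, 0, 0, 0]]
  ]
}}

```text
clock: 21.27
tool_pos: [594.6, -415.0, 171.4]
eef_rot: [-1.298, -2.775, 0.077]
force: [0.3, -0.7, 0.4]
gripper_width: 65.3
```

```bash
python3 d.py 602 -394 185 41;python3 look.py press_block_center 576 -363.7 131 g1.png
```

```text
21.2667 [ 594.6 -415.   171.4] 39.97 tilt [-0.091 -0.013 -0.996] 65.25472256412883 [ 0.26035455 -0.70942751  0.41348969]
delta [ 12.   18.  -14.5] spin -1.03
[ 575.6 -363.8  130.2] 0.021
```

View pics/g1.png

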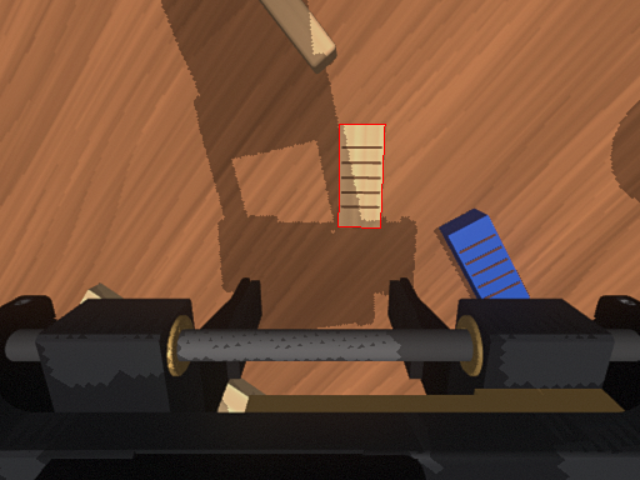

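The outline fits the natural block (362,175); the blue one is at (480,255). The tool has leaned about 5°, so I test whether vertical moves change that.

>>> {"api": "drive_tool", "payload": {
  "series": [
    [[0, 0, -8, 0], [0, 0, -8, 0], [0, 0, -8, 0], [0, 0, -8, 0], [0, 0, -8, 0]]
  ]
}}

```text
clock: 21.78
tool_pos: [598.0, -413.3, 212.8]
eef_rot: [-1.27, -2.784, 0.075]
force: [-0.2, -0.9, -0.4]
gripper_width: 65.1
```

```bash
python3 d.py 575.6 -363.8 120 40.2; python3 -c "
from h import *
s=monitor.observe();print(s['joints'].round(3),s['effort'].round(1))"
```

```text
21.7833 [ 598.  -413.3  212.8] 41.06 tilt [-0.094 -0.011 -0.996] 65.13181729831526 [-0.19566919 -0.90766379 -0.3912583 ]
delta [47.  22.8 94. ] spin 0.86
[-0.682  0.536  1.163 -0.068  1.509 -1.39 ] [ -0.1 -63.4 -38.2  -0.4   0.2  -0. ]
```

>>> {"api": "drive_tool", "payload": {
  "series": [
    [[0, 0, 40, 0], [0, 0, 40, 0], [0, 0, 0, 0]]
  ]
}}

```text
clock: 22.03
tool_pos: [595.9, -417.8, 143.5]
eef_rot: [-1.275, -2.801, 0.082]
force: [0.2, 0.4, -2.3]
gripper_width: 64.6
```

```bash
python3 d.py 575.6 -363.8 120 40.2; python3 -c "
from h import *
s=monitor.observe();print(s['joints'].round(3),s['effort'].round(1))"
```

```text
22.0333 [ 595.9 -417.8  143.5] 41.13 tilt [-0.08  -0.022 -0.997] 64.58837129290887 [ 0.20008132  0.37472994 -2.27193562]
delta [53.2 21.9 23.9] spin 0.93
[-0.689  0.571  1.244 -0.069  1.374 -1.39 ] [  0.1 -75.  -46.2  -0.4  -1.    0. ]
```

>>> {"api": "drive_tool", "payload": {
  "series": [
    [[27, 11, 0, 0], [26, 11, 0, 0.9], [0, 0, 0, 0]]
  ]
}}

```text
clock: 22.28
tool_pos: [576.7, -362.9, 145.4]
eef_rot: [-1.299, -2.787, 0.082]
force: [-0.0, -0.5, -0.6]
gripper_width: 65.2
```

>>> {"api": "drive_tool", "payload": {
  "series": [
    [[0, 0, -10, 0], [0, 0, -10, 0], [0, 0, -10, 0], [0, 0, -10, 0], [0, 0, -10, 0], [0, 0, -10, 0], [0, 0, -10, 0], [0, 0, 40, 0], [0, 0, 40, 0], [0, 0, 0, 0]]
  ]
}}

```text
clock: 23.12
tool_pos: [585.5, -371.9, 161.9]
eef_rot: [-1.311, -2.813, 0.094]
force: [-1.3, 1.0, -2.0]
gripper_width: 65.1
```

```bash
python3 d.py 575.6 -363.8 60 40.2
```

```text
23.1167 [ 585.5 -371.9  161.9] 40.04 tilt [-0.059 -0.039 -0.997] 65.09898853246803 [-1.25394445  0.97163436 -2.04505643]
delta [ 11.8   4.8 101.9] spin -0.16
```

>>> {"api": "drive_tool", "payload": {
  "series": [
    [[12, 5, 10, 0], [0, 0, 40, 0], [0, 0, 40, 0], [0, 0, 0, 0]]
  ]
}}

```text
clock: 23.45
tool_pos: [579.3, -365.5, 78.2]
eef_rot: [-1.315, -2.818, 0.096]
force: [-1.8, 1.1, -1.9]
gripper_width: 64.8
```

```bash
python3 d.py 575.6 -363.8 18 40.2
```

```text
23.45 [ 579.3 -365.5   78.2] 39.96 tilt [-0.054 -0.043 -0.998] 64.8211409100634 [-1.79150044  1.14286708 -1.85761764]
delta [ 3.6  2.5 60.2] spin -0.24
```

>>> {"api": "drive_tool", "payload": {
  "series": [
    [[3.5, 2.5, 10, -0.2], [0, 0, 15, 0], [0, 0, 12, 0], [0, 0, 8, 0], [0, 0, 4, 0], [0, 0, 0, 0]]
  ]
}}

```text
clock: 23.95
tool_pos: [581.3, -366.8, 35.9]
eef_rot: [-1.314, -2.829, 0.1]
force: [-0.0, 0.8, -0.0]
gripper_width: 64.7
```

```bash
python3 d.py 575.6 -363.8 18 40.2
```

```text
23.95 [ 581.3 -366.8   35.9] 40.15 tilt [-0.046 -0.049 -0.998] 64.73144923685749 [-0.04242988  0.77168889 -0.04567228]
delta [ 6.1 -1.3 17.9] spin -0.05
```

>>> {"api": "drive_tool", "payload": {
  "series": [
    [[6, -1.5, 6, 0], [0, 0, 7, 0], [0, 0, 4, 0], [0, 0, 1, 0]]
  ]
}}

```text
clock: 24.28
tool_pos: [576.4, -364.9, 19.0]
eef_rot: [-1.316, -2.832, 0.101]
force: [-0.6, 0.3, -0.2]
gripper_width: 65.1
```

```bash
python3 d.py 575.6 -363.8 18 40.2
```

```text
24.2833 [ 576.4 -364.9   19. ] 40.13 tilt [-0.043 -0.052 -0.998] 65.07942679118793 [-0.59061312  0.30305001 -0.19374141]
delta [1.4 0.2 1. ] spin -0.07
```

>>> {"api": "drive_tool", "payload": {
  "series": [
    [[1.5, 0, 2, 0], [0, 0, 0.5, 0], [0, 0, 0.5, 0], [0, 0, 0.5, 0], [0, 0, 0.5, 0], [0, 0, 0.5, 0], [0, 0, 0.5, 0], [0, 0, 0, 0], [0, 0, 0, 0], [0, 0, 0, 0]]
  ],
  "jaw": 25,
  "squeeze": 25
}}

```text
clock: 25.12
tool_pos: [575.6, -364.2, 14.8]
eef_rot: [-1.316, -2.833, 0.102]
force: [-0.5, -0.3, 1.4]
gripper_width: 36.6
```

```bash
python3 d.py 575.6 -363.8 18 40.2
```

```text
25.1167 [ 575.6 -364.2   14.8] 40.13 tilt [-0.042 -0.052 -0.998] 36.62460475535638 [-0.51981995 -0.28539732  1.36601438]
delta [ 0.3  0.  -3.2] spin -0.07
```

>>> {"api": "drive_tool", "payload": {
  "series": [
    [[0, 0, -5, 0], [0, 0, -12, 0], [0, 0, -15, 0], [0, 0, -15, 0], [0, 0, -15, 0], [0, 0, -15, 0], [0, 0, -10, 0], [0, 0, -5, 0]]
  ]
}}

```text
clock: 25.78
tool_pos: [579.6, -358.7, 115.7]
eef_rot: [-1.316, -2.833, 0.101]
force: [0.1, -0.5, 0.1]
gripper_width: 36.7
```

```bash
python3 d.py 491 143 115 82.5
```

```text
25.7833 [ 579.6 -358.7  115.7] 40.13 tilt [-0.042 -0.052 -0.998] 36.74108472964339 [ 0.06932813 -0.4786622   0.10541264]
delta [440.5 255.1 -21.7] spin -42.37
```

>>> {"api": "drive_tool", "payload": {
  "series": [
    [[16, 9, -1, 0], [28, 16, -1, 0], [33, 19, -2, 0], [33, 19, -2, 0], [33, 19, -2, 0], [33, 19, -2, 0], [33, 19, -2, 0], [33, 19, -2, 0], [33, 19, -2, 0], [33, 19, -2, 0]]
  ]
}}

```text
clock: 26.62
tool_pos: [518.2, -5.4, 124.6]
eef_rot: [1.341, 2.837, -0.107]
force: [0.7, 0.7, -0.1]
gripper_width: 36.8
```

```bash
python3 d.py 491 143 115 82.5
```

```text
26.6167 [518.2  -5.4 124.6] 39.36 tilt [-0.028 -0.062 -0.998] 36.84990194628742 [ 0.71450512  0.72479897 -0.05045041]
delta [132.1  73.5   1. ] spin -43.14
```

>>> {"api": "drive_tool", "payload": {
  "series": [
    [[33, 18, 0, 0], [33, 18, 0, 0], [30, 17, 0, 0], [18, 10, 0, -6], [0, 0, 0, -7], [0, 0, 0, -7], [0, 0, 0, -7], [0, 0, 0, -7], [0, 0, 0, -7], [0, 0, 0, 0]]
  ]
}}

```text
clock: 27.45
tool_pos: [489.5, 139.1, 121.8]
eef_rot: [-0.224, -3.115, 0.095]
force: [0.2, -0.2, -1.0]
gripper_width: 36.8
```

```bash
python3 d.py 491 143 70 82.5
```

```text
27.45 [489.5 139.1 121.8] 81.79 tilt [-0.021 -0.059 -0.998] 36.76257191899336 [ 0.19157874 -0.21753565 -0.9691737 ]
delta [-1.6  7.2 51.5] spin -0.71
```

>>> {"api": "drive_tool", "payload": {
  "series": [
    [[-1.5, 7, 10, -0.7], [0, 0, 15, 0], [0, 0, 15, 0], [0, 0, 10, 0], [0, 0, 0, 0]]
  ]
}}

```text
clock: 27.87
tool_pos: [492.8, 144.6, 69.8]
eef_rot: [-0.228, -3.12, 0.092]
force: [-0.5, -0.4, -1.6]
gripper_width: 36.5
```

```bash
python3 d.py 491 143 25.8 82.5
```

```text
27.8667 [492.8 144.6  69.8] 81.64 tilt [-0.016 -0.058 -0.998] 36.46738550251108 [-0.4806719  -0.35414055 -1.59066111]
delta [ 1.2  0.8 44. ] spin -0.86
```

>>> {"api": "drive_tool", "payload": {
  "series": [
    [[1, 1, 8, -0.9], [0, 0, 12, 0], [0, 0, 9, 0], [0, 0, 5, 0], [0, 0, 2, 0], [0, 0, 0, 0]]
  ]
}}

```text
clock: 28.37
tool_pos: [491.2, 143.8, 29.8]
eef_rot: [-0.207, -3.12, 0.092]
force: [0.4, -0.4, -0.5]
gripper_width: 36.5
```

```bash
python3 d.py 491 143 25.8 82.5; python3 chk.py press_block_center oblong_bay
```

```text
28.3667 [491.2 143.8  29.8] 82.41 tilt [-0.017 -0.058 -0.998] 36.46299546649924 [ 0.40452026 -0.3607314  -0.53119057]
delta [ 0.  -0.6  4. ] spin -0.09
press_block_center scene [493.5 136.3   9.3] 0.479
press_block_center side [493.6 146.5  -8.9] 0.856
press_block_center wrist [493.8 143.4  -8.6] 0.237
oblong_bay scene [492.2 145.4  -8.7] 0.769
oblong_bay side [490.5 140.1  -9. ] 0.567
oblong_bay wrist [491.4 144.1  -7.7] 0.697
```

>>> {"api": "drive_tool", "payload": {
  "series": [
    [[0, -0.5, 2, 0], [0, 0, 2, 0], [0, 0, 2, 0]]
  ]
}}

```text
clock: 29.07
tool_pos: [492.5, 143.3, 25.6]
eef_rot: [-0.207, -3.124, 0.091]
force: [-2.1, -0.5, 9.3]
gripper_width: 36.6
```

>>> {"api": "drive_tool", "payload": {
  "series": [
    [[0, 0, 0, 0], [0, 0, 0, 0], [0, 0, 0, 0], [0, 0, 0, 0], [0, 0, -5, 0], [0, 0, -15, 0], [0, 0, -25, 0], [0, 0, -35, 0], [0, 0, -35, 0], [0, 0, -35, 0]]
  ],
  "jaw": 56
}}

```text
clock: 29.9
tool_pos: [487.3, 150.4, 171.5]
eef_rot: [-0.206, -3.103, 0.098]
force: [1.3, 0.1, -0.5]
gripper_width: 56.3
```

>>> {"api": "drive_tool", "payload": {
  "series": [
    [[0, -40, -10, 0], [0, -40, -10, 0], [0, -40, -10, 0], [0, -40, -10, 0], [0, -40, 0, 0], [0, -40, 0, 0], [0, 0, 0, 0]]
  ]
}}

```text
clock: 30.48
tool_pos: [462.5, -89.9, 244.7]
eef_rot: [-0.192, -3.13, 0.1]
force: [0.1, -0.1, 0.4]
gripper_width: 56.1
```

```bash
python3 d.py 491 143 25.8 82.5; python3 chk.py square_beater_center square_cutter_center press_block_center; python3 - <<'E'
from h import *
a=cams.get_image("side");b=cams.get_image("scene")
cv2.imwrite('pics/i1.png',np.hstack([cv2.resize(x[:,:,::-1],(400,500),interpolation=2) for x in(a[110:210,150:250],b[145:285,275:430])]))
E
```

```text
30.4833 [462.5 -89.9 244.7] 82.98 tilt [-0.008 -0.063 -0.998] 56.108714853568486 [ 0.10137316 -0.07496671  0.3602775 ]
delta [1.000e-01 2.481e+02 2.035e+02] spin 0.48
square_beater_center scene [505.9 241.7 173.3] 0.081
square_beater_center side [504.5 237.6 172.4] 0.647
square_beater_center wrist [499.  245.1 172.6] 0.05
square_cutter_center scene [516.7 336.6  -8.3] 0.206
press_block_center scene [491.  143.   -7.5] 1.0
press_block_center side [491.  143.   -7.5] 1.0
press_block_center wrist [491.  145.7  -7.3] 0.026
```

View pics/i1.png

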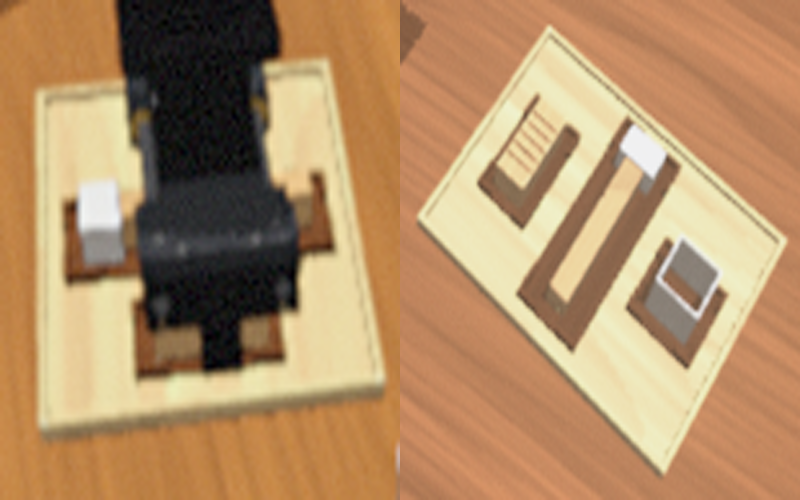

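>>> {"api": "drive_tool", "payload": {
  "series": [
    [[0, -40, 0, 0], [0, -40, 0, 0], [0, -40, 0, 0], [0, -40, 0, 0], [0, -40, 0, 0], [0, 0, 0, 0]]
  ]
}}

```text
clock: 31.68
tool_pos: [441.0, -285.8, 255.0]
eef_rot: [-0.162, -3.131, 0.094]
force: [0.5, 0.1, 0.5]
gripper_width: 56.2
```

```bash
python3 chk.py square_beater_center square_cutter_center press_block_center; python3 - <<'E'
from h import *
a=cams.get_image("side");b=cams.get_image("scene")
cv2.imwrite('pics/j1.png',np.hstack([cv2.resize(x[:,:,::-1],(400,500),interpolation=2) for x in(a[110:210,150:250],a[180:360,140:400])]))
print(monitor.observe()['clock'])
E
```

```text
square_beater_center scene [505.3 240.8 172.6] 0.081
square_beater_center side [440.5 288.   76.8] 0.682
square_cutter_center scene [517.6 337.2  -8.2] 0.049
press_block_center scene [493.2 144.2  -6.2] 0.066
press_block_center side [491.  143.   -7.5] 1.0
32.3833
```

View pics/j1.png

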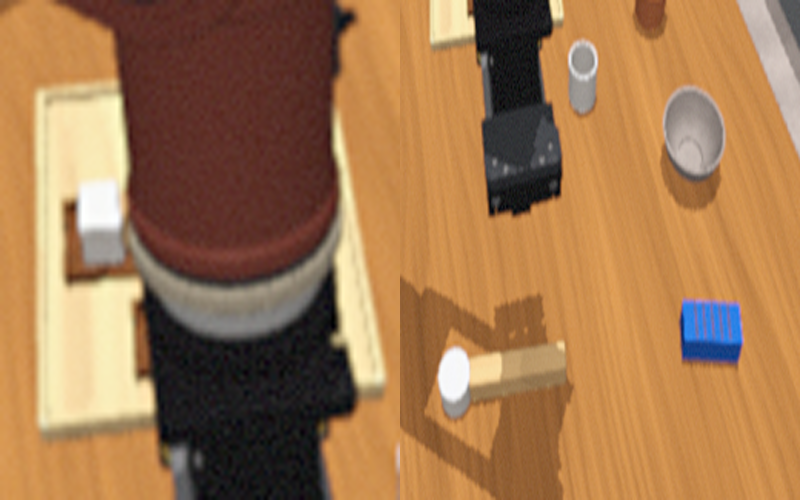

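All three parts are within about 1.5 mm and 1.5° of their bays in the scene camera. The side view shows the look-alikes undisturbed (round beater (505,375), blue block (712,330), round cutter (583,75), bowl (693,135)), and the arm is clear. I'm handing in.

```bash
python3 -c "
from rig import bot
print(bot.job_done())"
```

```text
the job is handed in; nothing more can be done
None
```

I packed the square-headed beater, then the square cutter, then the natural-wood block into their bays, and handed the job in at about 32 s. The round beater, round cutter, blue block, bowl and beaker were never touched.

**Final checks:** the last scene-camera fits put all three parts within about 1.5 mm and 1.5° of bay centre and line. The cutter and block were set down until the floor pushed back, at 15 N and 9 N. The beater was released at the height worked out for the bay floor.

**Checks that failed or disagreed:**
- The arm hid most of the tray from the side camera at the end. The last side-camera fits of the beater and block were unusable, and there was none for the cutter. Earlier side views of the beater and cutter in place agreed to about 2 mm.
- Wrist-camera fits differed by 3–6 mm when the view was partly blocked or far off.
- The tool's lean from vertical drifted during the job. It was about 2° while carrying the beater, 3° when setting down the cutter and 3.5° when setting down the block. The final scene picture shows all three sitting in their bays, but I did not measure their flatness.

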